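# Shut a board test fixture, power it and start the test

### The arm

A 6-joint arm with a two-finger parallel gripper is mounted at the origin on a cart in front of the work surface, level with it; the furniture and walls round the work are solid. World frame = base frame: x ahead of the robot, y to its left, z up, the work surface at z = 0. Lengths are in m, angles in rad, forces in N, time in s.
With the tool pointing down it reaches from about 0.375 to 0.9 m from the base axis. Payload 3.1 kg.
Tool frame: the origin (TCP) lies on the centre line of the jaws, within the pads' length; the fingertips stand 8 mm ahead of it and the grasp point (between the pads) lies 11 mm behind it; z points along the fingers, y is the line along which they close (so a half turn about z gives the same grasp; the last joint's range is limited). The gripper opens to 85 mm and grips with 20 to 120 N. Pads are 22 mm wide; open, the fingers measure 114 mm over their backs; the gripper's body (76 mm by 85 mm) begins 54 mm behind the grasp point. The pads swing forward as they close: fully open they stand 13 mm farther back than shut.
Start: joints at [1.143, 0.527, 1.433, -0, 1.181, -0.178], TCP at [0.154, 0.606, 0.239] pointing down, gripper open.
Joint ranges: [-3.08, 3.08], [-0.75, 2.2], [0.22, 2.44], [-1.43, 4.57], [0, 2.65], [-2.85, 2.85]. Speed limits (rad/s): [2.79, 2.79, 3.14, 3.14, 3.14, 3.14].

### API

Orientations are given as a unit quaternion [x, y, z, w].
In Python, from station import * gives the robot as it stands.
- The arm moves only by the tool play_rows, never from a script. Its argument "rows" is a list of rows, each a list of 3 entries, a list of its own where there are three numbers: the turn, a rotation vector about the tool's x, y, z in degrees, then the shift along the tool's x, y, z in mm, then the closure, from 0 (fully open) to 1 (shut). In form: [[[ax, ay, az], [dx, dy, dz], jaw], ...]. A call has 1 to 12 rows; each row shifts and turns the commanded pose from where the row before left it, along the tool's axes as they then stand; what a row does not reach is not made up. A row lasts 1/12 s, in which the tool goes at most 41.7 mm and 7.16 degrees, less where a joint would pass 70% of its speed; a pose out of reach is approached as far as the arm can. A call with a gripper value outside its range is refused whole. The fingers move at their own pace and stop on an object; "grip_force" is the grip in N (left out, the last holds). Time passes only in rows, so rows that do not move let the fingers close. It gives the time, the measured TCP pose, the force, the opening and the grip force at its end, in the units of the state.
- sense(): the state, without advancing time (a new reading comes with each control period).
- snapshot(name): name is "scene" or "top" or "wrist"; returns (picture, depth): 384x512x3 uint8, red, green, blue; 384x512 float32, m along the optical axis (not along the pixel's ray), 0 where there is no reading.
- get_calibration(name): a dict with "vfov" (degrees; the focal length in pixels is half the picture's height over the tangent of half this angle, whatever the lens; pixels are square), "cx", "cy" (the principal point, pixels), "xyz" and "attitude" of the camera in the world. Camera axes: x right, y down, z forward; pixel columns grow to the right and rows downward; lengths in m; the calibration is good to about 2 mm. A picture is of the moment at which its call begins: read the wrist's pose just before it. get_calibration takes no time and is no camera call; for the wrist camera it gives the pose at the moment of the call.
- sign_off(): hands the job in; it is judged then, once.
The state is a dict: "t": time; "q": joint angles; "qd": joint speeds; "tau": joint torques, N m; "tcp_pos": TCP position; "tool_rot": TCP orientation; "force": force on the tool from outside, world axes, zero at the start; "ft_torque": the same for the moment, N m; "finger_gap": opening from 0.0 (shut) to 1.0 (fully open); "gripper_force": force on a finger pad.
Only numpy, scipy, OpenCV 4.12 (cv2) and the standard library are available. Lean on these libraries where they do the work, as an engineer would, in place of code of your own. Each camera call takes 0.05 s, during which the arm holds its last target. There are 200 camera calls.

### The job

Push the open lid of the board test fixture down with your fingertips until the catch at its front snaps over and holds it shut; only then switch the fixture on by pressing down the raised end of the mains rocker on the left of its panel until it tips fully over, and after that press the flat steel start button on the right fully home and let it come back up. The board must never meet the probes with the mains on, so mind the order; leave the mushroom-shaped stop button in the middle alone. Force nothing, and neither pick up nor disturb any of the things lying about.

Things in the scene. Friction and masses are not known exactly. Their poses are not given: they have to be found in the camera images.
- fixture: Fixed desktop board test fixture: grey metal housing 270 (x) x 250 (y) x 60 mm high. Origin at the centre of its underside; x to its rear, y to its left seen from the front, z up; the front (-x) faces roughly the robot. In the panel's row on top, 100 mm ahead of the centre, stand the rocker (y = +85 mm), the stop button (y = 0) and the start button (y = -85 mm).
- lid_hinge (a point): Middle of the lid's hinge axis (along the fixture's y), 120 mm behind the fixture's centre, 85 mm above the bench. The lid: a dark frame with a clear pane, 163 x 190 x 10 mm, its mid-plane through the hinge axis; shut, it lies level with its top 90 mm above the bench.
- lid_edge (a point): Middle of the lid's upper front edge, 155 mm from the hinge axis; moves with the lid and is up at the start. Push down on top near this edge, anywhere along it (at the middle, finish with the finger's centre some 30 mm behind the edge, clear of the hook). About 3 N moves the lid, about 8 N in the last 15 mm, past the catch.
- lid (a joint): Lid angle, rad: 0 = level; shut and caught 0 to 0.01; 0.6 to 0.9 at the start, 0.95 at most. It can be pressed on to -0.015, where it stops hard; it must go to 0 or a little below for the catch to snap over. A spring raises it again to 0.4 or more if the catch does not hold.
- catch (a joint): Angle (rad) of the catch, a sprung steel hook 34 mm wide, upright at the middle of the lid's front edge, 40 to 55 mm ahead of the fixture's centre, its top 110 mm above the bench. 0 = upright, at rest or holding; the lid coming down pushes it forward (to about 0.25, at most 0.45) and it springs back by itself over the lid's pin.
- rocker (a joint): Mains rocker switch, black, 40 mm long (along the fixture's x) and 25 mm wide, V-shaped on top, in a bezel whose top is 66 mm above the bench. Joint angle in rad: 0 = off (front end up), 0.32 = on (front end down). It snaps over beyond the middle and stays; about 5 N on the front end.
- rocker_front (a point): Spot to press on the rocker: on top of its front half, 16 mm ahead of its pivot, about 78 mm above the bench when off; it goes down about 5 mm. Moves with the rocker.
- start (a joint): Travel in m of the start button, a flat round steel push button 25 mm in diameter in a dark ring 41 mm in diameter; 0 = up, 0.006 = fully pressed. Springs back; about 5 N fully down.
- start_top (a point): Centre of the top face of the start button, 82 mm above the bench when up (10 mm above its ring, 4 mm above it when fully pressed).
- stop (a joint): Travel in m of the stop button, 0 = up, 0.006 = fully pressed. It must not be pressed.
- stop_top (a point): Top of the black mushroom-shaped stop button, 36 mm in diameter, 87 mm above the bench. Leave it alone.
- screwdriver: Loose bystander on the right of the fixture: torque screwdriver lying flat, 31 x 146 x 31 mm; origin under its centre, long axis its y.
- tweezers: Loose bystander close on the right of the fixture: tweezers lying flat, 12 x 123 x 9 mm; origin under its centre, long axis its y.
- tape: Loose bystander in front of the fixture: roll of white tape, 52 mm in diameter, 18 mm high, lying flat; origin at the centre of its underside.

How it is judged:
By the outcome, as a careful person would: the job done as asked, in the order asked, and still so for the second after the job is handed in, with the robot touching nothing.
It also fails if it takes over 42 s, if anything falls off the work surface, if the arm or the gripper's body presses on something with over 40 N, if the wrist force passes 120 N, or if a joint passes its speed limit or range.

## Working session

There is one attempt and no reset: what is moved stays moved. The work goes in short steps, Python scripts to look and compute and a tool call to move; the robot and the scene stay as the last step left them, time stands still between calls to the robot, and variables do not carry over. Pictures are saved under pics/ and viewed, at most 10 in all, crops included, and the job is handed in when it is done.

Besides the shell and the picture viewer there is one more tool, called after ">>>" as name(argument=value, ...) on one line, values as JSON. play_rows: Moves the arm, as the interface text tells. Its arguments: {"type":"object","properties":{"rows":{"type":"array","items":{"type":"array"}},"grip_force":{"type":"number"}},"required":["rows"]}

```bash
mkdir -p pics; cat > h.py <<'E'
from station import *
import numpy as np, cv2
from scipy.spatial.transform import Rotation as R
def cloud(name):
    c=get_calibration(name); im,d=snapshot(name)
    f=192/np.tan(np.radians(c["vfov"])/2)
    v,u=np.mgrid[:384,:512]
    P=np.stack([(u-c["cx"])/f*d,(v-c["cy"])/f*d,d],-1)
    a=np.array(c["attitude"]); Rm=a if a.shape==(3,3) else R.from_quat(a).as_matrix()
    W=P@Rm.T+np.array(c["xyz"]); W[d==0]=np.nan
    return im,W,c
E
python3 - <<'E'
from h import *
s=sense(); print(s)
for n in ("scene","top"):
    im,W,c=cloud(n); print(c); np.save(n+".npy",W); cv2.imwrite(f"pics/{n}0.png",cv2.cvtColor(im,cv2.COLOR_RGB2BGR))
E
```

```text
{'t': 0.0, 'q': array([ 1.14352674e+00,  5.28415606e-01,  1.43393246e+00, -2.62119565e-06,
        1.18140139e+00, -1.78493870e-01]), 'qd': array([-0.0005421 , -0.00046206, -0.00014866, -0.00061053, -0.00026762,
        0.00011858]), 'tau': array([ 2.23097079e-03, -4.42352271e+01, -1.78025222e+01, -7.86775360e-06,
        8.38380220e-03, -2.90788705e-06]), 'tcp_pos': array([0.15355378, 0.60510691, 0.23835508]), 'tool_rot': array([ 1.24066780e-01,  9.92273285e-01, -1.02967592e-03, -3.20500433e-04]), 'force': array([ 0.07197778,  0.10914899, -0.00250362]), 'ft_torque': array([-0.0119076 , -0.00273763, -0.00952799]), 'gripper_force': 0.0, 'finger_gap': 1.0009212942007772}
{'vfov': 48.908059562355575, 'cx': 260.55854130067945, 'cy': 188.31420042191732, 'xyz': array([ 0.95793757, -0.15623113,  0.85250157]), 'attitude': array([ 0.87254763,  0.41678774, -0.11218844, -0.22882824])}
{'vfov': 44.57290606032665, 'cx': 247.94718077145075, 'cy': 184.7913637387898, 'xyz': array([0.52019544, 0.10487225, 1.0736877 ]), 'attitude': array([-0.70034204,  0.7121314 , -0.02916812,  0.03923163])}
```

View pics/top0.png

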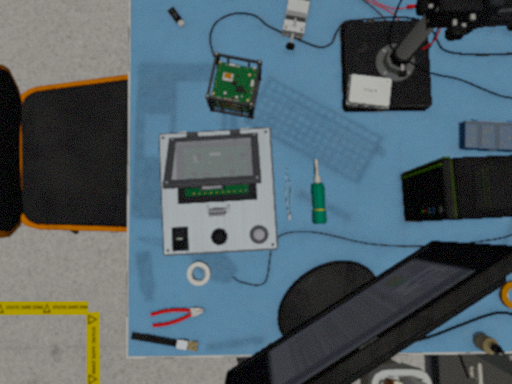

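View pics/scene0.png

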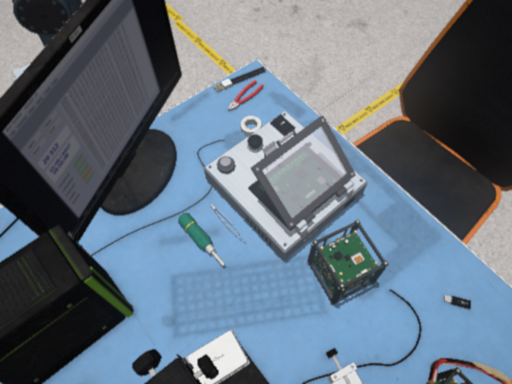

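The top view shows the rocker at about (180,238), stop (218,237), start (259,234), catch (217,210), lid frame (165-260, 133-187) and tape (198,273). A monitor stands front right. The scene view confirms the layout.

```bash
python3 - <<'E'
from h import *
W=np.load("top.npy")
for n,(u,v) in dict(rocker=(180,238),rockf=(180,245),stop=(219,236),start=(259,234),startring=(259,243),hook=(217,210),tape_=(198,264),lidf=(210,185),lidfl=(167,186),lidfr=(258,182),lidb=(210,139),cFL=(165,252),cFR=(274,248),cRL=(162,135),cRR=(268,130),monitor=(380,290),monTop=(430,250),monL=(250,370),bench=(230,320)).items():
    print(n,np.nanmedian(W[v-1:v+2,u-1:u+2].reshape(-1,3),0).round(4))
# housing top mask
m=(abs(W[...,2]-0.060)<0.004)
m[:120]=0;m[262:]=0;m[:,:150]=0;m[:,285:]=0
n,l,st,_=cv2.connectedComponentsWithStats(m.astype(np.uint8)); k=1+st[1:,4].argmax()
p=W[l==k][:,:2].astype(np.float32); r=cv2.minAreaRect(p*1000); print(r, np.median(W[l==k][:,2]))
# monitor extents higher than 0.05
q=W[(W[...,2]>0.1)]; 
g=W[230:384,230:512].reshape(-1,3); g=g[g[:,2]>0.08]; print("mon",g.min(0),g.max(0)); 
S=np.load("scene.npy")
g=g[g[:,0]<0.6];
for W_ in (W,S):
  a=W_.reshape(-1,3); a=a[(a[:,2]>0.1)&(np.hypot(a[:,0]-0.5,a[:,1]-0.15)<0.22)]
  print(len(a),a.min(0),a.max(0))
E
```

```text
rocker [0.5062 0.2651 0.0711]
rockf [0.4915 0.2644 0.0761]
stop [0.5093 0.1807 0.0857]
start [0.5121 0.0966 0.0799]
startring [0.493  0.0968 0.0692]
hook [0.5633 0.1833 0.0988]
tape_ [0.447  0.2337 0.0158]
lidf [0.6081 0.1893 0.1843]
lidfl [0.6072 0.2721 0.1827]
lidfr [0.6137 0.0975 0.1811]
lidb [0.7131 0.1964 0.1015]
cFL [0.4767 0.2993 0.0593]
cFR [0.4814 0.0645 0.0538]
cRL [0.7323 0.306  0.0596]
cRR [0.7391 0.0725 0.0593]
monitor [ 0.4061 -0.1252  0.1861]
monTop [ 0.4758 -0.2402  0.1338]
monL [0.2593 0.1189 0.164 ]
bench [ 0.3204  0.1646 -0.0021]
((608.489013671875, 187.31112670898438), (266.9219970703125, 247.4672393798828), 2.288743019104004) 0.05882361216687326
mon [ 0.23647013 -0.39163422  0.08000979] [0.52060734 0.16090146 0.41211812]
4374 [0.30973876 0.03554513 0.1000029 ] [0.71901306 0.28478263 0.40450079]
5643 [0.29961312 0.01734354 0.1001718 ] [0.71996474 0.28270552 0.40653425]
```

```bash
python3 - <<'E'
from h import *
A=np.concatenate([np.load(n+".npy").reshape(-1,3) for n in("top","scene")])
A=A[(A[:,2]>.03)&(A[:,2]<.9)]
az=np.degrees(np.arctan2(A[:,1],A[:,0])); r=np.hypot(A[:,0],A[:,1])
for a in range(0,70,6):
    print(a,[(round(x,2),round(float(A[k,2].max()),2)) for x in np.arange(.1,.8,.06) if (k:=(abs(az-a)<3)&(abs(r-x)<.03)).sum()>2])
C=np.array([.608,.186]);y=np.radians(2.1);M=np.array([[np.cos(y),-np.sin(y)],[np.sin(y),np.cos(y)]])
s=sense();T=R.from_quat(s["tool_rot"]).as_matrix();print(T.round(3))
for p in [(.012,0)]: 
    w=C+M@p; d=np.r_[w,.238]-s["tcp_pos"]; print(w,(T.T@d*1000).round(1))
E
```

```text
0 [(np.float64(0.1), 0.3), (np.float64(0.28), 0.41), (np.float64(0.34), 0.41)]
6 [(np.float64(0.1), 0.29), (np.float64(0.28), 0.39), (np.float64(0.34), 0.41), (np.float64(0.46), 0.06), (np.float64(0.52), 0.07), (np.float64(0.58), 0.06), (np.float64(0.64), 0.19), (np.float64(0.7), 0.15), (np.float64(0.76), 0.12)]
12 [(np.float64(0.1), 0.28), (np.float64(0.28), 0.38), (np.float64(0.46), 0.06), (np.float64(0.52), 0.09), (np.float64(0.58), 0.08), (np.float64(0.64), 0.19), (np.float64(0.7), 0.16), (np.float64(0.76), 0.11)]
18 [(np.float64(0.1), 0.27), (np.float64(0.28), 0.36), (np.float64(0.52), 0.09), (np.float64(0.58), 0.11), (np.float64(0.64), 0.2), (np.float64(0.7), 0.17), (np.float64(0.76), 0.13)]
24 [(np.float64(0.28), 0.34), (np.float64(0.52), 0.09), (np.float64(0.58), 0.08), (np.float64(0.64), 0.19), (np.float64(0.7), 0.19), (np.float64(0.76), 0.14)]
30 [(np.float64(0.28), 0.32), (np.float64(0.52), 0.07), (np.float64(0.58), 0.08), (np.float64(0.64), 0.06), (np.float64(0.7), 0.06)]
36 [(np.float64(0.28), 0.3)]
42 []
48 []
54 []
60 []
66 []
[[-0.969  0.246 -0.001]
 [ 0.246  0.969 -0.002]
 [ 0.    -0.002 -1.   ]]
[0.61999194 0.18643972] [-555.2 -291.     0.8]
```

>>> play_rows(rows=[[[0, 0, 0], [-15, -8, -5], 1], [[0, 0, 0], [-30, -16, -5], 1], [[0, 0, 0], [-30, -16, -5], 1], [[0, 0, 0], [-30, -16, -5], 1], [[0, 0, 0], [-30, -16, 0], 1], [[0, 0, 0], [-30, -16, 0], 1], [[0, 0, 0], [-30, -16, 0], 1], [[0, 0, 0], [-30, -16, 0], 1], [[0, 0, 0], [-15, -8, 0], 1], [[0, 0, 0], [0, 0, 0], 1], [[0, 0, 0], [0, 0, 0], 1]])

```text
t: 1.02
tcp_pos: [0.3554, 0.4219, 0.2589]
tool_rot: [0.125, 0.992, -0.0, -0.001]
force: [-1.5, 0.6, -0.3]
finger_gap: -0.001
gripper_force: 0.0
```

```bash
python3 - <<'E'
from h import *
s=sense();print(s["t"],s["q"].round(4),s["tcp_pos"],s["finger_gap"],s["force"],np.hypot(*s["tcp_pos"][:2]))
E
```

```text
1.0167 [ 6.6790e-01  4.0560e-01  1.5948e+00  6.0000e-04  1.1423e+00 -6.5180e-01] [0.35536782 0.42188155 0.25894576] -0.0005827983095426106 [-1.52258825  0.55971943 -0.33559074] 0.551607039069972
```

>>> play_rows(rows=[[[0, 0, 0], [-14, -7.5, 0], 1], [[0, 0, 0], [-28.7, -14.8, 0], 1], [[0, 0, 0], [-28.7, -14.8, 0], 1], [[0, 0, 0], [-28.7, -14.8, 0], 1], [[0, 0, 0], [-28.7, -14.8, 0], 1], [[0, 0, 0], [-28.7, -14.8, 0], 1], [[0, 0, 0], [-28.7, -14.8, 0], 1], [[0, 0, 0], [-28.7, -14.8, 0], 1], [[0, 0, 0], [-28.7, -14.8, 0], 1], [[0, 0, 0], [-28.7, -14.8, 0], 1], [[0, 0, 0], [-28.7, -14.8, 0], 1], [[0, 0, 0], [-14, -7.5, 0], 1]])

```text
t: 2.02
tcp_pos: [0.6223, 0.186, 0.2589]
tool_rot: [0.124, 0.992, -0.0, 0.001]
force: [0.5, 0.6, 0.7]
finger_gap: -0.001
gripper_force: 0.0
```

>>> play_rows(rows=[[[0, 0, -5.5], [0, 0, 0], 1], [[0, 0, -5.5], [0, 0, 0], 1], [[0, 0, -5.5], [0, 0, 0], 1], [[0, 0, 0], [0, 0, 0], 1], [[0, 0, 0], [0, 0, 0], 1]])

```text
t: 2.43
tcp_pos: [0.6192, 0.1885, 0.2591]
tool_rot: [-0.019, 1.0, 0.0, -0.001]
force: [0.1, -0.1, 1.0]
finger_gap: -0.006
gripper_force: 0.0
```

```bash
python3 - <<'E'
from h import *
s=sense();print(s["t"],s["q"].round(4),s["tcp_pos"],s["force"],R.from_quat(s["tool_rot"]).as_matrix().round(3))
im,W,c=cloud("wrist");np.save("w.npy",W);cv2.imwrite("pics/w0.png",cv2.cvtColor(im,cv2.COLOR_RGB2BGR));print(c)
im,W,c=cloud("scene");np.save("s1.npy",W);cv2.imwrite("pics/s1.png",cv2.cvtColor(im,cv2.COLOR_RGB2BGR))
E
```

```text
2.4333 [ 1.2290e-01  5.3890e-01  1.3507e+00  5.0000e-04  1.2530e+00 -1.4865e+00] [0.61921287 0.18847246 0.25905834] [ 0.07938082 -0.05239877  0.99555134] [[-0.999 -0.038 -0.001]
 [-0.038  0.999  0.   ]
 [ 0.001  0.    -1.   ]]
{'vfov': 70.13727053183239, 'cx': 253.70770991267844, 'cy': 190.73027371307327, 'xyz': array([0.54153363, 0.18668144, 0.39496803]), 'attitude': array([0.68510289, 0.71200728, 0.11109762, 0.10647527])}
```

View pics/s1.png

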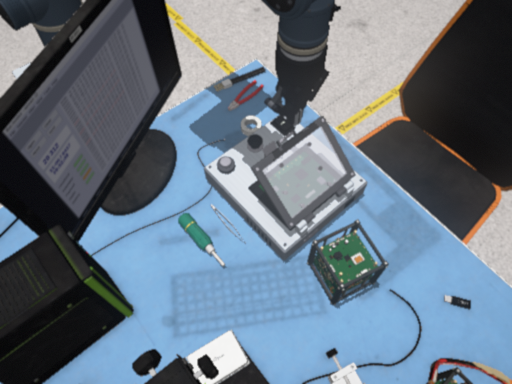

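View pics/w0.png

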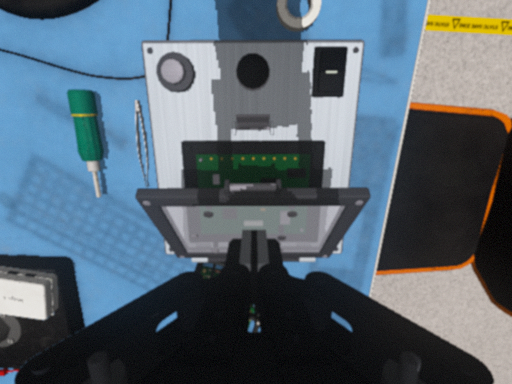

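The scene view shows the gripper over the lid at (290,120), clear of the monitor. The wrist view shows start (174,70), stop (252,70), rocker (330,72), catch (252,122), the lid's front edge at row ~195 and the closed fingertips at (253,240).

```bash
python3 - <<'E'
from h import *
W=np.load("w.npy")
for n,(u,v) in dict(rock=(330,72),rockf=(330,58),rockl=(318,60),rockr=(344,60),rockb=(330,88),stop=(252,70),start=(174,70),stL=(161,70),stR=(187,70),stU=(174,57),stD=(174,84),hook=(252,122),lidL=(160,197),lidR=(345,197),lidM=(252,197),tip=(253,236),fl=(146,50),fr=(362,50)).items():
    print(n,np.nanmedian(W[v-1:v+2,u-1:u+2].reshape(-1,3),0).round(4))
Z=W[...,2]
def cen(zlo,zhi,u0,u1,v0,v1):
    m=np.zeros_like(Z,bool);m[v0:v1,u0:u1]=1;m&=(Z>zlo)&(Z<zhi);p=W[m];print(m.sum(),(p.min(0)+p.max(0))/2,np.ptp(p,0),p.mean(0))
cen(.077,.084,150,198,45,97);cen(.08,.09,230,275,45,97)
cen(.066,.085,305,360,40,100);cen(.055,.064,140,368,40,140)
E
```

```text
rock [0.506  0.268  0.0741]
rockf [0.4929 0.2654 0.0786]
rockl [0.4937 0.2553 0.0673]
rockr [0.4934 0.2804 0.0766]
rockb [0.5222 0.27   0.0745]
stop [0.5087 0.1838 0.0883]
start [0.5114 0.1022 0.0831]
stL [0.5117 0.0882 0.0817]
stR [0.5099 0.1134 0.0734]
stU [0.4976 0.1    0.073 ]
stD [0.5246 0.0992 0.0734]
hook [0.56   0.1858 0.1034]
lidL [0.6157 0.1148 0.1878]
lidR [0.6101 0.2627 0.1873]
lidM [0.6128 0.1882 0.1877]
tip [0.6085 0.189  0.264 ]
fl [0.49   0.0661 0.0612]
fr [0.4802 0.3053 0.0565]
428 [0.51229488 0.09959148 0.0806637 ] [0.02348968 0.02357485 0.00666268] [0.51226582 0.10021099 0.08256159]
909 [0.50879632 0.18392237 0.08502845] [0.03423465 0.03418998 0.00982362] [0.50880528 0.18402749 0.08607665]
1547 [0.50480521 0.26849879 0.07401301] [0.05217963 0.03667931 0.01600883] [0.50495472 0.26726592 0.07250673]
16683 [0.52889937 0.1846831  0.05949995] [0.11809235 0.25168659 0.00898778] [0.52965015 0.18276166 0.06093839]
```

>>> play_rows(rows=[[[0, 0, 0], [0, 0, 10], 1], [[0, 0, 0], [0, 0, 14], 1], [[0, 0, 0], [0, 0, 14], 1], [[0, 0, 0], [0, 0, 10], 1], [[0, 0, 0], [0, 0, 6], 1], [[0, 0, 0], [0, 0, 6], 1], [[0, 0, 0], [1, 0, 6], 1], [[0, 0, 0], [1, 0, 6], 1], [[0, 0, 0], [1, 0, 6], 1], [[0, 0, 0], [1, 0, 6], 1], [[0, 0, 0], [1, 0, 6], 1], [[0, 0, 0], [1, 0, 6], 1]])

```text
t: 3.53
tcp_pos: [0.6141, 0.1868, 0.163]
tool_rot: [-0.02, 1.0, 0.0, 0.0]
force: [0.7, 0.4, 1.5]
finger_gap: 0.0
gripper_force: 0.6
```

```bash
python3 - <<'E'
from h import *
im,W,c=cloud("wrist");cv2.imwrite("pics/w1.png",cv2.cvtColor(im,cv2.COLOR_RGB2BGR))
s=sense();print(s["tcp_pos"],s["force"])
for u in (170,200,310,340):
    print(u,[(v,*W[v,u].round(3)) for v in range(130,270,10)])
E
```

```text
[0.61311737 0.18674535 0.16159807] [0.61725551 0.92338154 0.01877676]
170 [(130, np.float64(0.561), np.float64(0.114), np.float64(0.06)), (140, np.float64(0.57), np.float64(0.114), np.float64(0.06)), (150, np.float64(0.578), np.float64(0.114), np.float64(0.06)), (160, np.float64(0.586), np.float64(0.114), np.float64(0.064)), (170, np.float64(0.594), np.float64(0.115), np.float64(0.069)), (180, np.float64(0.603), np.float64(0.114), np.float64(0.068)), (190, np.float64(0.612), np.float64(0.115), np.float64(0.07)), (200, np.float64(0.622), np.float64(0.114), np.float64(0.069)), (210, np.float64(0.594), np.float64(0.141), np.float64(0.159)), (220, np.float64(0.599), np.float64(0.141), np.float64(0.16)), (230, np.float64(0.607), np.float64(0.14), np.float64(0.157)), (240, np.float64(nan), np.float64(nan), np.float64(nan)), (250, np.float64(0.627), np.float64(0.135), np.float64(0.144)), (260, np.float64(0.639), np.float64(0.133), np.float64(0.138))]
200 [(130, np.float64(0.56), np.float64(0.14), np.float64(0.061)), (140, np.float64(0.568), np.float64(0.14), np.float64(0.062)), (150, np.flo
[... 1844 characters left out ...]
 (160, np.float64(0.58), np.float64(0.261), np.float64(0.066)), (170, np.float64(0.587), np.float64(0.26), np.float64(0.072)), (180, np.float64(0.597), np.float64(0.263), np.float64(0.068)), (190, np.float64(0.606), np.float64(0.264), np.float64(0.069)), (200, np.float64(0.616), np.float64(0.265), np.float64(0.069)), (210, np.float64(0.59), np.float64(0.234), np.float64(0.16)), (220, np.float64(0.596), np.float64(0.235), np.float64(0.161)), (230, np.float64(0.603), np.float64(0.237), np.float64(0.157)), (240, np.float64(0.614), np.float64(0.241), np.float64(0.149)), (250, np.float64(0.623), np.float64(0.244), np.float64(0.144)), (260, np.float64(0.634), np.float64(0.247), np.float64(0.138))]
```

View pics/w1.png

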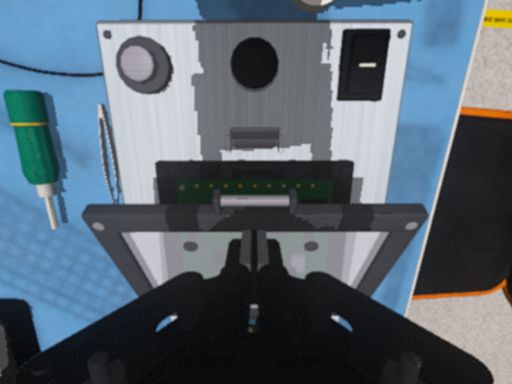

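The lid has come down: its edge is at rows 205-230 with z≈0.160, and the fingers rest on it behind the pin (255,200). Continuing down.

>>> play_rows(rows=[[[0, 0, 0], [1, 0, 5], 1], [[0, 0, 0], [1, 0, 5], 1], [[0, 0, 0], [1, 0, 5], 1], [[0, 0, 0], [1, 0, 5], 1], [[0, 0, 0], [1, 0, 5], 1], [[0, 0, 0], [1, 0, 5], 1], [[0, 0, 0], [1, 0, 5], 1], [[0, 0, 0], [1, 0, 4], 1], [[0, 0, 0], [1, 0, 4], 1], [[0, 0, 0], [0, 0, 4], 1]])

```text
t: 4.42
tcp_pos: [0.6045, 0.1864, 0.1158]
tool_rot: [-0.02, 1.0, -0.0, -0.001]
force: [-1.5, -0.4, 1.9]
finger_gap: 0.0
gripper_force: 1.0
```

>>> play_rows(rows=[[[0, 0, 0], [0, 0, 2], 1], [[0, 0, 0], [0, 0, 2], 1], [[0, 0, 0], [0, 0, 2], 1], [[0, 0, 0], [0, 0, 2], 1]])

```text
t: 4.75
tcp_pos: [0.6052, 0.1865, 0.1083]
tool_rot: [-0.02, 1.0, 0.0, 0.0]
force: [-0.9, 0.0, 2.0]
finger_gap: -0.004
gripper_force: 1.1
```

>>> play_rows(rows=[[[0, 0, 0], [0, 0, 2], 1], [[0, 0, 0], [0, 0, 2], 1], [[0, 0, 0], [0, 0, 2], 1], [[0, 0, 0], [0, 0, 1], 1], [[0, 0, 0], [0, 0, 1], 1], [[0, 0, 0], [0, 0, 1], 1]])

```text
t: 5.25
tcp_pos: [0.6047, 0.1865, 0.1004]
tool_rot: [-0.02, 1.0, -0.0, -0.0]
force: [-4.3, -1.4, 8.6]
finger_gap: -0.001
gripper_force: 4.0
```

>>> play_rows(rows=[[[0, 0, 0], [0, 0, 1], 1], [[0, 0, 0], [0, 0, 0.5], 1], [[0, 0, 0], [0, 0, 0.5], 1]])

```text
t: 5.5
tcp_pos: [0.6047, 0.1864, 0.0975]
tool_rot: [-0.02, 1.0, -0.0, -0.0]
force: [-2.9, -0.5, 2.6]
finger_gap: 0.002
gripper_force: 1.2
```

>>> play_rows(rows=[[[0, 0, 0], [0, 0, 0.5], 1], [[0, 0, 0], [0, 0, 0.5], 1], [[0, 0, 0], [0, 0, 0], 1]])

```text
t: 5.75
tcp_pos: [0.6055, 0.1865, 0.0961]
tool_rot: [-0.02, 1.0, 0.0, 0.0]
force: [-1.7, 0.4, 2.0]
finger_gap: 0.002
gripper_force: 0.8
```

```bash
python3 - <<'E'
from h import *
s=sense();print(s["tcp_pos"],s["force"])
E
```

```text
[0.60551543 0.18645933 0.09614988] [-1.74186511  0.36294845  2.02280132]
```

>>> play_rows(rows=[[[0, 0, 0], [0, 0, -2], 1], [[0, 0, 0], [0, 0, -4], 1], [[0, 0, 0], [0, 0, -6], 1], [[0, 0, 0], [0, 0, -8], 1], [[0, 0, 0], [0, 0, -10], 1], [[0, 0, 0], [0, 0, -10], 1], [[0, 0, 0], [0, 0, -10], 1], [[0, 0, 0], [0, 0, 0], 1]])

```text
t: 6.42
tcp_pos: [0.6069, 0.1867, 0.1495]
tool_rot: [-0.02, 1.0, 0.0, 0.003]
force: [-0.4, 0.4, 0.2]
finger_gap: -0.001
gripper_force: 0.0
```

```bash
python3 - <<'E'
from h import *
im,W,c=cloud("wrist");cv2.imwrite("pics/w2.png",cv2.cvtColor(im,cv2.COLOR_RGB2BGR))
s=sense();print(s["t"],s["q"].round(4),s["tcp_pos"],s["force"])
m=(W[...,2]>.084)&(W[...,2]<.096); m[230:]=0
for u in (170,200,310,340): print(u,[tuple(W[v,u].round(3).tolist()) for v in range(150,260,15)])
E
```

```text
6.4667 [ 0.1227  0.6464  1.4909  0.      1.0003 -1.4873] [0.60630957 0.18663107 0.14837039] [1.18322098 0.33685935 0.77619412]
170 [(0.569, 0.118, 0.061), (0.576, 0.124, 0.085), (0.586, 0.126, 0.091), (0.598, 0.125, 0.09), (0.61, 0.124, 0.09), (0.623, 0.123, 0.09), (nan, nan, nan), (0.65, 0.122, 0.09)]
200 [(0.568, 0.142, 0.061), (0.575, 0.147, 0.085), (0.585, 0.148, 0.092), (0.597, 0.147, 0.089), (0.609, 0.147, 0.091), (0.622, 0.146, 0.089), (0.635, 0.146, 0.09), (0.649, 0.146, 0.09)]
310 [(0.564, 0.233, 0.062), (0.571, 0.228, 0.087), (0.582, 0.228, 0.092), (0.594, 0.23, 0.089), (0.606, 0.231, 0.09), (0.618, 0.233, 0.09), (0.632, 0.234, 0.088), (0.645, 0.235, 0.09)]
340 [(0.563, 0.257, 0.061), (0.571, 0.251, 0.084), (0.581, 0.25, 0.092), (0.593, 0.253, 0.088), (0.605, 0.254, 0.089), (0.618, 0.256, 0.09), (0.631, 0.258, 0.09), (0.644, 0.26, 0.089)]
```

View pics/w2.png

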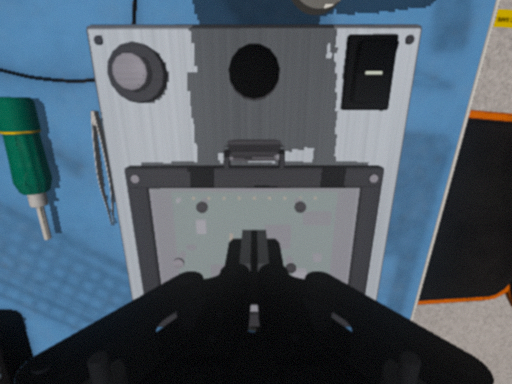

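The wrist view shows the lid level and flush (rows 165-300, z≈0.090), with the catch over its pin at (255,152), so it is shut and held. Next I check the forearm's clearance to the monitor for the lower poses.

```bash
python3 - <<'E'
from h import *
D=[((.15355,.60511,.23836),.52842,1.43393),((.35537,.42188,.25895),.4056,1.5948),((.61921,.18847,.25906),.5389,1.3507),((.60631,.18663,.14837),.6464,1.4909)]
A=[];b=[]
for p,a,e in D:
    r=np.sqrt(p[0]**2+p[1]**2-.111**2)
    A+=[[np.sin(a),np.sin(a+e),np.cos(a+e),1,0],[np.cos(a),np.cos(a+e),-np.sin(a+e),0,1]];b+=[r,p[2]]
x,res,*_=np.linalg.lstsq(np.array(A),np.array(b),rcond=None);print("L1,L2,off,c,h-Lt",x.round(3),res)
P=np.load("scene.npy").reshape(-1,3);P=np.vstack([P,np.load("top.npy").reshape(-1,3)])
g=P[(P[:,0]<.42)&(P[:,0]>.15)&(P[:,2]>.1)&(P[:,2]<.8)]
for y in np.arange(-.04,.2,.04):
    k=g[abs(g[:,1]-y)<.02]
    if len(k): print(round(y,2),k.min(0).round(3),k.max(0).round(3))
s=sense();T=R.from_quat(s["tool_rot"]).as_matrix()
for n,p in dict(rock=(.489,.268,.1),start=(.512,.100,.11)).items(): print(n,(T.T@(np.array(p)-s["tcp_pos"])*1000).round(1))
E
```

```text
L1,L2,off,c,h-Lt [ 0.591  0.389  0.109 -0.001 -0.022] [3.15431277e-07]
-0.04 [ 0.302 -0.06   0.1  ] [ 0.371 -0.02   0.412]
0.0 [ 0.302 -0.02   0.1  ] [0.347 0.02  0.412]
0.04 [0.293 0.02  0.1  ] [0.324 0.06  0.411]
0.08 [0.269 0.06  0.1  ] [0.297 0.1   0.372]
0.12 [0.245 0.1   0.1  ] [0.272 0.14  0.339]
0.16 [0.229 0.14  0.1  ] [0.249 0.171 0.306]
rock [114.2  85.9  47.9]
start [ 97.8 -82.9  38. ]
```

>>> play_rows(rows=[[[0, 0, 0], [8, 6, 0], 1], [[0, 0, 0], [20, 15, 0], 1], [[0, 0, 0], [24, 18, 0], 1], [[0, 0, 0], [24, 18, 0], 1], [[0, 0, 0], [22, 16, 0], 1], [[0, 0, 0], [12, 9, 0], 1], [[0, 0, 0], [4, 4, 0], 1], [[0, 0, 0], [0, 0, 10], 1], [[0, 0, 0], [0, 0, 15], 1], [[0, 0, 0], [0, 0, 12], 1], [[0, 0, 0], [0, 0, 6], 1], [[0, 0, 0], [0, 0, 0], 1]])

```text
t: 7.47
tcp_pos: [0.4882, 0.2669, 0.1013]
tool_rot: [-0.019, 1.0, -0.0, -0.001]
force: [0.4, -0.5, 0.3]
finger_gap: 0.002
gripper_force: 0.0
```

```bash
python3 - <<'E'
from h import *
im,W,c=cloud("wrist");cv2.imwrite("pics/w3.png",cv2.cvtColor(im,cv2.COLOR_RGB2BGR))
s=sense();print(s["t"],s["tcp_pos"],s["force"])
T=R.from_quat(s["tool_rot"]).as_matrix();print((T.T@(np.array([.489,.268,.081])-s["tcp_pos"])*1000).round(1),T.round(3))
E
```

```text
7.5167 [0.48852561 0.26715832 0.10219947] [0.32046634 1.09530303 0.79090505]
[-0.5  0.8 21.2] [[-0.999 -0.038 -0.001]
 [-0.038  0.999 -0.001]
 [ 0.001 -0.001 -1.   ]]
```

View pics/w3.png

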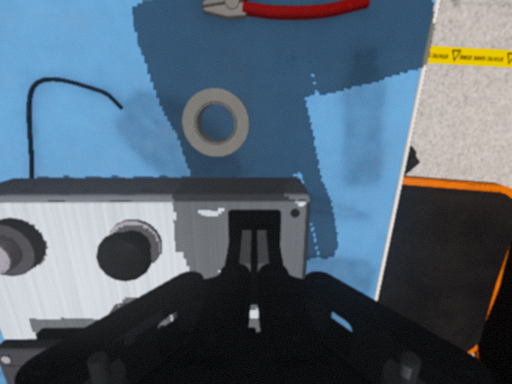

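The fingertips at (253,240) stand over the front half of the rocker, whose bezel spans (230-280, 210-). Pressing.

>>> play_rows(rows=[[[0, 0, 0], [0, 0, 6], 1], [[0, 0, 0], [0, 0, 4], 1], [[0, 0, 0], [0, 0, 2], 1], [[0, 0, 0], [0, 0, 2], 1], [[0, 0, 0], [0, 0, 1], 1], [[0, 0, 0], [0, 0, 1], 1], [[0, 0, 0], [0, 0, 1], 1]])

```text
t: 8.1
tcp_pos: [0.4878, 0.268, 0.0867]
tool_rot: [-0.02, 1.0, 0.0, 0.0]
force: [-1.1, 0.0, 5.1]
finger_gap: 0.002
gripper_force: 2.5
```

>>> play_rows(rows=[[[0, 0, 0], [0, 0, 1], 1], [[0, 0, 0], [0, 0, 1], 1], [[0, 0, 0], [0, 0, 1], 1]])

```text
t: 8.35
tcp_pos: [0.4879, 0.268, 0.0833]
tool_rot: [-0.02, 1.0, 0.0, 0.0]
force: [-0.4, 0.4, -0.6]
finger_gap: -0.002
gripper_force: 0.0
```

>>> play_rows(rows=[[[0, 0, 0], [0, 0, 1], 1], [[0, 0, 0], [0, 0, 0.5], 1], [[0, 0, 0], [0, 0, 0.5], 1]])

```text
t: 8.6
tcp_pos: [0.488, 0.2679, 0.0811]
tool_rot: [-0.02, 1.0, -0.0, 0.0]
force: [-0.8, -0.3, 1.6]
finger_gap: 0.003
gripper_force: 1.1
```

>>> play_rows(rows=[[[0, 0, 0], [0, 0, 0.5], 1], [[0, 0, 0], [0, 0, 0.5], 1]])

```text
t: 8.77
tcp_pos: [0.4881, 0.268, 0.0809]
tool_rot: [-0.02, 1.0, 0.0, 0.0]
force: [-1.3, -0.6, 9.8]
finger_gap: -0.001
gripper_force: 4.7
```

>>> play_rows(rows=[[[0, 0, 0], [0, 0, -4], 1], [[0, 0, 0], [0, 0, -10], 1], [[0, 0, 0], [0, 0, -18], 1], [[0, 0, 0], [0, 0, -14], 1], [[0, 0, 0], [0, 0, -4], 1], [[0, 0, 0], [0, 0, 0], 1]])

```text
t: 9.27
tcp_pos: [0.4888, 0.2683, 0.1319]
tool_rot: [-0.02, 1.0, 0.0, 0.002]
force: [-0.4, 0.1, 0.6]
finger_gap: -0.0
gripper_force: 0.0
```

>>> play_rows(rows=[[[0, 0, 0], [-1, -10, 0], 1], [[0, 0, 0], [-2, -22, 0], 1], [[0, 0, 0], [-3, -30, 0], 1], [[0, 0, 0], [-3, -30, 0], 1], [[0, 0, 0], [-3, -30, 0], 1], [[0, 0, 0], [-3, -26, 0], 1], [[0, 0, 0], [-2, -15, 0], 1], [[0, 0, 0], [-1, -6, 0], 1], [[0, 0, 0], [0, 0, 0], 1]])

```text
t: 10.02
tcp_pos: [0.5122, 0.098, 0.1295]
tool_rot: [-0.018, 1.0, -0.0, -0.001]
force: [-0.6, -0.2, -0.0]
finger_gap: 0.002
gripper_force: 0.0
```

```bash
python3 - <<'E'
from h import *
im,W,c=cloud("wrist");cv2.imwrite("pics/w4.png",cv2.cvtColor(im,cv2.COLOR_RGB2BGR))
s=sense();print(s["t"],s["tcp_pos"],s["force"])
T=R.from_quat(s["tool_rot"]).as_matrix();print((T.T@(np.array([.512,.100,.090])-s["tcp_pos"])*1000).round(1))
im,W,c=cloud("top");cv2.imwrite("pics/t4.png",cv2.cvtColor(cv2.resize(im[110:290,120:330],None,fx=3,fy=3),cv2.COLOR_RGB2BGR))
for v in range(228,252,3): print(v,W[v,178:183].mean(0).round(4))
E
```

```text
10.0667 [0.51201462 0.09915722 0.1296726 ] [-0.24918209  0.35025448 -0.47391558]
[-0.1  0.8 39.7]
228 [0.5275 0.266  0.0649]
231 [0.5211 0.2641 0.077 ]
234 [0.5147 0.2646 0.0738]
237 [0.5084 0.2648 0.0722]
240 [0.502  0.2651 0.0707]
243 [0.4957 0.2649 0.0718]
246 [0.4893 0.265  0.0713]
249 [0.4827 0.2663 0.0638]
```

View pics/w4.png

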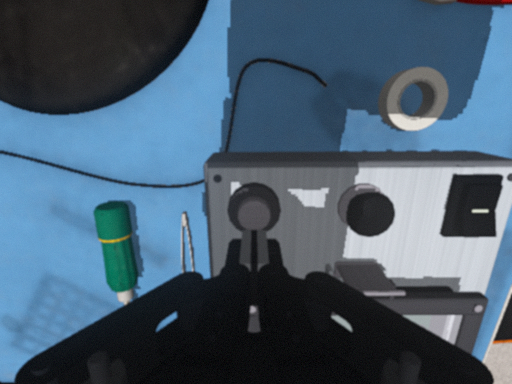

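Front half of the rocker is level and its rear raised, so mains is on. The fingertips (253,235) line up over the start button (255,210). Pressing it.

>>> play_rows(rows=[[[0, 0, 0], [0, 0, 8], 1], [[0, 0, 0], [0, 0, 12], 1], [[0, 0, 0], [0, 0, 8], 1], [[0, 0, 0], [0, 0, 6], 1], [[0, 0, 0], [0, 0, 3], 1], [[0, 0, 0], [0, 0, 2], 1], [[0, 0, 0], [0, 0, 2], 1], [[0, 0, 0], [0, 0, 1], 1], [[0, 0, 0], [0, 0, 1], 1], [[0, 0, 0], [0, 0, 1], 1]])

```text
t: 10.95
tcp_pos: [0.5123, 0.1001, 0.0867]
tool_rot: [-0.019, 1.0, 0.0, 0.0]
force: [-1.4, 2.3, 4.0]
finger_gap: 0.002
gripper_force: 1.7
```

>>> play_rows(rows=[[[0, 0, 0], [0, 0, 0.5], 1], [[0, 0, 0], [0, 0, 0.5], 1], [[0, 0, 0], [0, 0, 0.5], 1]])

```text
t: 11.2
tcp_pos: [0.5123, 0.1, 0.0851]
tool_rot: [-0.019, 1.0, 0.0, 0.0]
force: [-2.3, 2.1, 4.0]
finger_gap: 0.002
gripper_force: 2.1
```

>>> play_rows(rows=[[[0, 0, 0], [0, 0, 0.5], 1], [[0, 0, 0], [0, 0, 0.5], 1], [[0, 0, 0], [0, 0, 0.5], 1]])

```text
t: 11.45
tcp_pos: [0.5124, 0.1, 0.0839]
tool_rot: [-0.019, 1.0, 0.0, -0.0]
force: [-4.2, 3.4, 14.4]
finger_gap: -0.001
gripper_force: 6.8
```

>>> play_rows(rows=[[[0, 0, 0], [0, 0, 0.5], 1], [[0, 0, 0], [0, 0, 0], 1]])

```text
t: 11.62
tcp_pos: [0.5124, 0.1, 0.0839]
tool_rot: [-0.02, 1.0, 0.0, 0.0]
force: [-3.3, 4.9, 12.7]
finger_gap: -0.001
gripper_force: 6.4
```

Bottomed out (position fixed, force up). Releasing.

>>> play_rows(rows=[[[0, 0, 0], [0, 0, -2], 1], [[0, 0, 0], [0, 0, -3], 1], [[0, 0, 0], [0, 0, -5], 1], [[0, 0, 0], [0, 0, -12], 1], [[0, 0, 0], [0, 0, -20], 1], [[0, 0, 0], [0, 0, -20], 1], [[0, 0, 0], [0, 0, -10], 1], [[0, 0, 0], [0, 0, 0], 1], [[0, 0, 0], [0, 0, 0], 1]])

```text
t: 12.37
tcp_pos: [0.5129, 0.0994, 0.155]
tool_rot: [-0.02, 1.0, -0.0, 0.001]
force: [0.4, -1.7, -0.6]
finger_gap: -0.004
gripper_force: 0.0
```

```bash
python3 - <<'E'
from h import *
im,W,c=cloud("wrist")
s=sense();print(s["t"],s["tcp_pos"],s["force"])
cv2.imwrite("pics/w5.png",cv2.cvtColor(im,cv2.COLOR_RGB2BGR))
Z=W[...,2]
for n,x,y in(("start",.512,.1),("stop",.509,.184),("rockfront",.489,.268),("rockrear",.521,.269),("lid",.59,.15),("lid2",.585,.24)):
    k=np.hypot(W[...,0]-x,W[...,1]-y)<.006; k&=Z<.12; print(n,k.sum(),np.median(Z[k]) if k.any() else None)
E
```

```text
12.4167 [0.51218212 0.09949074 0.15425608] [-0.18030913 -0.83720274 -0.39886009]
start 162 0.08315905210546548
stop 171 0.08806365967019816
rockfront 188 0.0738884553573193
rockrear 134 0.07912256920579828
lid 42 0.06444732534055592
lid2 153 0.09061789388545732
```

View pics/w5.png

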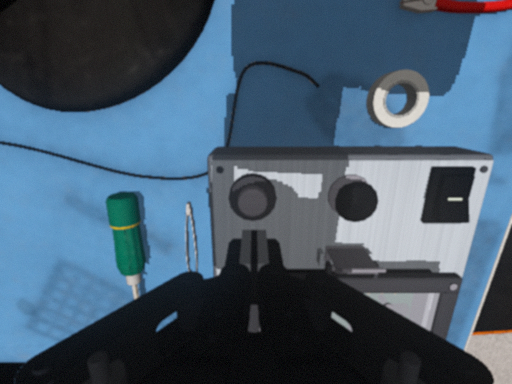

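Everything is as it should be: start is back up at (252,196), z 0.083. Stop is untouched at (353,199). The rocker is on at (448,195), and the lid is shut under the catch at (350,257).

```bash
python3 -c "
from station import *
print(sign_off())"
```

```text
the job is handed in; nothing more can be done
None
```

The job is done and handed in at about 12.4 s: the lid is shut and caught, then the mains rocker was switched on, then the start button was pressed home and released; the stop button and loose items were left alone.

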